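# Get the sharpening stone out from behind the pot, jar and can

## Task

The sharpening stone lies at the back of the wooden crate, behind a clay pot, a screw jar and a metal can. Stand all three on the yellow-edged side board, then lay the stone flat between the two end stops of the dark wooden stone holder, its long way along the holder and centred on its width, and only then put the pot, jar and can back, each upright in the crate on the very spot it came from. Never tip any of the three over, and leave the small carton and the steel socket beside the stone where they are.

Things in the scene. Friction and masses are not known exactly. Their poses are not given: they have to be found in the camera images.
- crate: Fixed light-wood crate, open on top, 200 (x) by 280 mm (y); origin: centre of underside, -x towards the robot. Floor 10 mm thick. Walls 8 mm thick; tops above the bench: +x 60, ends (+-y) 50, -x 20 mm. Pot, jar, can stand in a row along its y at x about -45 mm, about 80 mm apart, in any order; the stone lies behind at x about +21 mm, long way along y.
- board: Fixed flat side board of plywood with yellow long edges, 300 mm (its x) by 110 mm (its y), 12 mm thick. Origin: centre of its underside on the bench. Empty at the start; room for three things in a row along its x, 85 mm apart. To the robot's left or right.
- holder: Fixed dark wooden stone holder, 216 (x) by 84 mm (y), 15 mm thick, with an end stop across each x end, 16 mm wide and 10 mm high above the board, 176 mm clear between them. Origin: centre of its underside on the bench. A stone lying in it has its underside 15 mm above the bench. To the robot's left or right, on the other side from the side board.
- pot: Loose terracotta flowerpot, open on top, 85 mm high, about 140 g. Rim 62 mm across, a straight band over the top 24 mm, wall 5 mm; below it tapers from 54 mm to a 44 mm foot. Origin: centre of its underside, z up. Can be gripped across the rim.
- jar: Loose glass jar of dark screws with a flat steel lid, about 220 g, 102 mm high. Glass body 60 mm across up to 74 mm, lid 60 mm across from 82 to 102 mm height. Origin: centre of its underside, z up. Can be gripped across the lid.
- can: Loose plain metal can, a cylinder 60 mm across with 62 mm beads at both ends (the upper one over the top 4 mm), 120 mm high, about 280 g. Origin: centre of its underside, z up.
- stone: Loose grey sharpening stone, a flat block 150 mm (its x) by 50 mm (its y) by 25 mm high, about 400 g. Origin: centre of its underside, z up; either end may come first. With the row in place there are only about 10 mm between it and the pot, jar and can, too little for a finger.
- carton: Bystander: loose small cardboard carton 36 x 36 x 30 mm high in the crate, beyond the +y end of the stone. Origin: centre of its underside. To be left where it is.
- socket: Bystander: loose short steel socket, a cylinder 32 mm across and 30 mm high, standing in the crate beyond the -y end of the stone. Origin: centre of its underside. To be left where it is.
Not all that is in view belongs to the job. Several things have the shape of the stone; the one meant has the colours described above.

How it is judged:
By the outcome, as a careful person would: the job done as asked, in the order asked, and still so for the second after the job is handed in, with the robot touching nothing.
It also fails if it takes over 134 s, if anything falls off the work surface, if the arm or the gripper's body presses on something with over 40 N, if the wrist force passes 120 N, or if a joint passes its speed limit or range.

## Robot

A 6-joint arm with a two-finger parallel gripper is mounted at the origin on the work surface. World frame = base frame: x ahead of the robot, y to its left, z up, the work surface at z = 0. Lengths are in m, angles in degrees, forces in N, time in s.
With the tool pointing down it reaches from about 0.4 to 0.825 m from the base axis. Payload 7 kg.
Tool frame: the origin (TCP) lies on the centre line of the jaws, within the pads' length; the fingertips stand 8 mm ahead of it and the grasp point (between the pads) lies 11 mm behind it (r.tcp_to_tips is the distance from the TCP to the fingertips, in m); z points along the fingers, y is the direction in which the jaws open and shut (so a half turn about z gives the same grasp; the last joint's range is limited). The gripper opens to 88 mm and grips with 3 to 60 N. Pads are 19 mm wide; open, the fingers measure 130 mm over their backs; the gripper's body (78 mm by 193 mm) begins 47 mm behind the grasp point.
Start: joints at [-57.92, 20.546, 0.682, 0, -70.136, -16.507], TCP at [0.181, -0.65, 0.235] pointing down, gripper open.
Joint ranges: [-176.03, 176.03], [-82.01, 121.73], [-58.28, 71.71], [-173.87, 95.51], [-174.79, -0.11], [-173.66, 173.66]. Speed limits (degrees/s): [136.94, 136.94, 172.46, 180, 180, 180].

## Interface

Orientations are given as [roll, pitch, yaw] about the fixed x, y, z axes, in that order (R = Rz(yaw) Ry(pitch) Rx(roll)).
In Python, from plant import r gives the robot as it stands.
- The arm moves only by the tool drive_tool, never from a script. Its argument "plan" is text: rows parted by semicolons, each of 4 numbers parted by spaces: the shift along the tool's x, y, z in cm, then the turn about the tool's z in rad. A call has 1 to 8 rows; each row is the pose to reach, as a shift and turn from the pose commanded when the call began, along the tool's axes at that moment; what a row does not reach only later rows make up. A row lasts 1/8 s, in which the tool goes at most 62.5 mm and 10.7 degrees, less where a joint would pass 70% of its speed; a pose out of reach is approached as far as the arm can. A call with a gripper value outside its range is refused whole. "fingers" is the closure, from -1 (fully open) to 1 (shut), set as the call begins (left out, the last holds). The fingers move at their own pace and stop on an object; "squeeze" is the grip in N (left out, the last holds). Time passes only in rows, so rows that repeat a pose let the fingers close. It gives the time, the measured TCP pose, the force and the opening at its end, in the units of the state.
- r.get_state(): the state, without advancing time (a new reading comes with each control period).
- r.capture(name): name is "side" or "top"; returns a dict with "frame" (400x640x3 uint8, red, green, blue), "fovy" (degrees; the focal length in pixels is half the picture's height over the tangent of half this angle, whatever the lens; pixels are square), "cx", "cy" (the principal point, pixels), "rvec" (rotation vector, rad) and "tvec" (3), from world to camera coordinates, as OpenCV has them. Camera axes: x right, y down, z forward; pixel columns grow to the right and rows downward; lengths in m; the calibration is good to about 2 mm. A picture is of the moment at which its call begins. There is no depth.
- r.close_job(): hands the job in, once; it reports no verdict.
The state is a dict: "time_s": time; "joints": joint angles; "qd": joint speeds; "joint_torque": joint torques, N m; "tcp_pos": TCP position; "eef_rot": TCP orientation; "contact_force": force on the tool from outside, world axes, zero at the start; "moment": the same for the moment, N m; "gripper_width": finger opening in m.
Only numpy, scipy, OpenCV 4.12 (cv2) and the standard library are available. Lean on these libraries where they do the work, as an engineer would, in place of code of your own. Each camera call takes 0.05 s, during which the arm holds its last target. There are 200 camera calls.

## Working session

There is one attempt and no reset: what is moved stays moved. The work goes in short steps, Python scripts to look and compute and a tool call to move; the robot and the scene stay as the last step left them, time stands still between calls to the robot, and variables do not carry over. Pictures are saved under pics/ and viewed, about 12 in all and at most 16, crops included, and the job is handed in when it is done.

Besides the shell and the picture viewer there is one more tool, called in YAML: its name, and indented under it one key for each argument. drive_tool: Moves the arm, as the interface text tells. Its arguments: {"type":"object","properties":{"plan":{"type":"string"},"fingers":{"type":"number"},"squeeze":{"type":"number"}},"required":["plan"]}

```bash
ls; mkdir -p pics; cat > h.py <<'E'
import numpy as np, cv2
from plant import r
def cam(n):
    c=r.capture(n); R=cv2.Rodrigues(np.array(c["rvec"],float))[0]; t=np.array(c["tvec"],float).ravel()
    f=200/np.tan(np.radians(c["fovy"])/2)
    return dict(im=np.array(c["frame"]),R=R,t=t,f=f,cx=c["cx"],cy=c["cy"],keys=list(c.keys()))
def ray(c,u,v,z):
    d=c["R"].T@np.array([(u-c["cx"])/c["f"],(v-c["cy"])/c["f"],1]); o=-c["R"].T@c["t"]
    return o+d*(z-o[2])/d[2]
def proj(c,p):
    q=c["R"]@np.array(p)+c["t"]; return c["f"]*q[:2]/q[2]+[c["cx"],c["cy"]]
def save(c,n,roi=None,s=1):
    im=c["im"][...,::-1]
    if roi: x0,y0,x1,y1=roi; im=im[y0:y1,x0:x1]
    cv2.imwrite("pics/"+n,cv2.resize(im,None,fx=s,fy=s,interpolation=cv2.INTER_CUBIC))
E
python3 - <<'E'
from h import *
for n in("top","side"):
    c=cam(n); save(c,n+"0.png"); print(n,c["keys"],c["f"],c["cx"],c["cy"],-c["R"].T@c["t"]); print(c["R"])
print(r.get_state())
E
```

```text
pics
top ['frame', 'fovy', 'cx', 'cy', 'rvec', 'tvec'] 446.47124950109134 323.97584159029867 198.41368845179548 [0.48494837 0.02269757 1.07010605]
[[ 0.01682112 -0.9997      0.01780339]
 [-0.99969423 -0.01713846 -0.01782485]
 [ 0.01812462 -0.01749812 -0.99968261]]
side ['frame', 'fovy', 'cx', 'cy', 'rvec', 'tvec'] 415.2059305167659 315.9712818812361 195.41048347044028 [0.1501767  0.70237562 0.78091838]
[[-0.88259488 -0.46992438  0.01404823]
 [-0.32890947  0.59584321 -0.73265915]
 [ 0.33592386 -0.65126181 -0.68045075]]
{'time_s': 0.1, 'joints': array([-5.79190169e+01,  2.05879402e+01,  6.38160444e-01, -1.75683445e-02,
       -7.01374757e+01, -1.65085908e+01]), 'qd': array([-0.03174175, -0.10360774,  0.14069379,  0.07512043,  0.02436888,
        0.04416425]), 'joint_torque': array([-2.10723141e-03, -5.84162521e+01,  2.93751222e+01,  7.01563329e+00,
        1.01491009e-02, -8.18327771e-05]), 'tcp_pos': array([ 0.18107673, -0.64979849,  0.23370349]), 'eef_rot': array([ 1.79911648e+02, -8.96131764e-03, -1.64433582e+02]), 'contact_force': array([-0.37556207, -1.02778734, -0.76138803]), 'moment': array([-0.02734959, -0.0239409 ,  0.02843771]), 'gripper_width': 0.087587922931824}
```

View pics/top0.png

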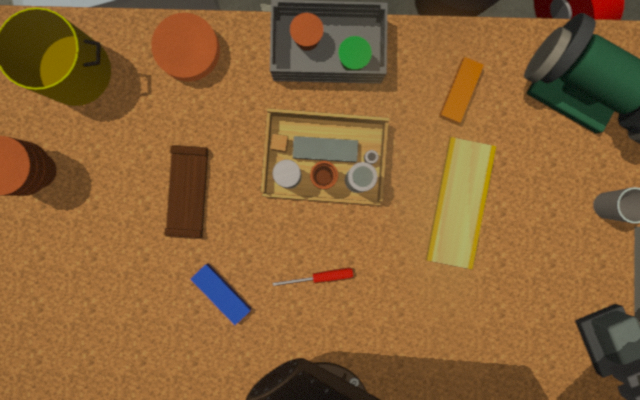

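View pics/side0.png

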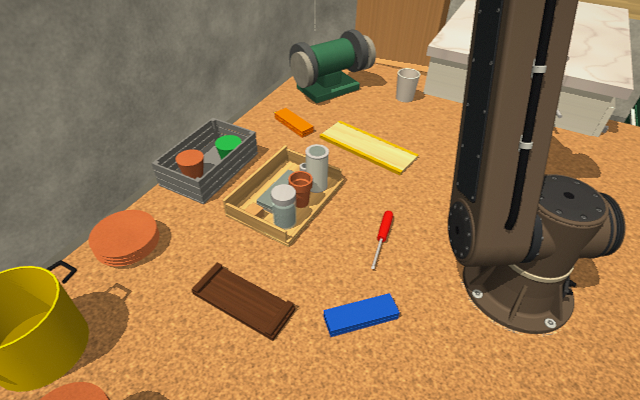

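Stone-shaped candidates in the top view are the grey block in the crate (325,149), the orange block (462,90) and the blue block (221,294). The grey one in the crate fits the description. From +y to -y, the row is jar (287,173), pot (323,175), can (362,177). The board is at (462,203) and the holder at (187,192).

```bash
python3 - <<'E'
from h import *
c=cam("top"); save(c,"crop1.png",(255,100,400,215),5.2)
s=cam("side"); save(s,"crop2.png",(215,135,355,250),5.2)
h=cv2.cvtColor(c["im"],cv2.COLOR_RGB2HSV)
def rect(mask,roi,z,n):
    m=np.zeros(mask.shape,np.uint8); x0,y0,x1,y1=roi; m[y0:y1,x0:x1]=mask[y0:y1,x0:x1]
    m=cv2.morphologyEx(m,cv2.MORPH_OPEN,np.ones((3,3)))
    k=max(cv2.findContours(m,0,2)[0],key=cv2.contourArea); b=cv2.boxPoints(cv2.minAreaRect(k))
    P=np.array([ray(c,u,v,z)[:2] for u,v in b]); e=[P[1]-P[0],P[2]-P[1]]; e.sort(key=np.linalg.norm)
    print(n,b.round(1).tolist(),"ctr",P.mean(0).round(4),"len",np.linalg.norm(e[1]).round(4),np.linalg.norm(e[0]).round(4),"yaw",np.degrees(np.arctan2(e[1][1],e[1][0])).round(1))
H,S,V=cv2.split(h)
for p in [(325,149),(187,192),(462,203),(434,230),(220,130),(362,200),(300,112)]: print(p,h[p[1],p[0]])
rect(((V<110)).astype(np.uint8),(155,135,220,250),.02,"holder")
rect(((H>20)&(H<35)).astype(np.uint8),(420,130,505,275),.012,"board")
rect(((S<90)).astype(np.uint8),(288,134,362,163),.035,"stone")
E
```

```text
(325, 149) [ 42  28 120]
(187, 192) [ 12 185  87]
(462, 203) [ 28 107 176]
(434, 230) [ 23 217 173]
(220, 130) [ 15 159 162]
(362, 200) [ 18 147 166]
(300, 112) [ 20 142 174]
holder [[164.5, 236.0], [171.10000610351562, 144.3000030517578], [211.60000610351562, 147.3000030517578], [205.0, 239.0]] ctr [0.5146 0.3227] len 0.215 0.0948 yaw -2.8
board [[425.70001220703125, 260.0], [449.70001220703125, 136.39999389648438], [496.29998779296875, 145.39999389648438], [472.29998779296875, 269.0]] ctr [ 0.5    -0.3227] len 0.3003 0.114 yaw -10.3
stone [[291.8999938964844, 157.6999969482422], [293.29998779296875, 135.8000030517578], [357.8999938964844, 140.0], [356.5, 161.89999389648438]] ctr [0.6189 0.0043] len 0.1505 0.0512 yaw -92.6
```

View pics/crop1.png

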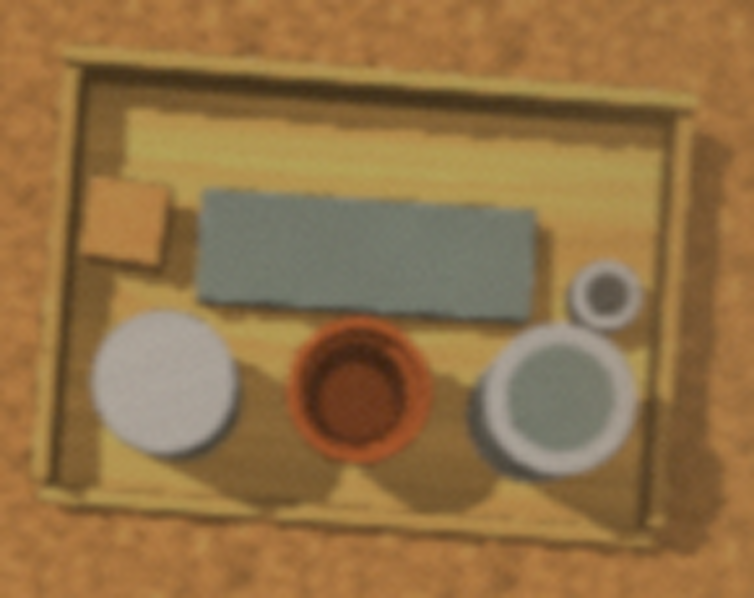

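View pics/crop2.png

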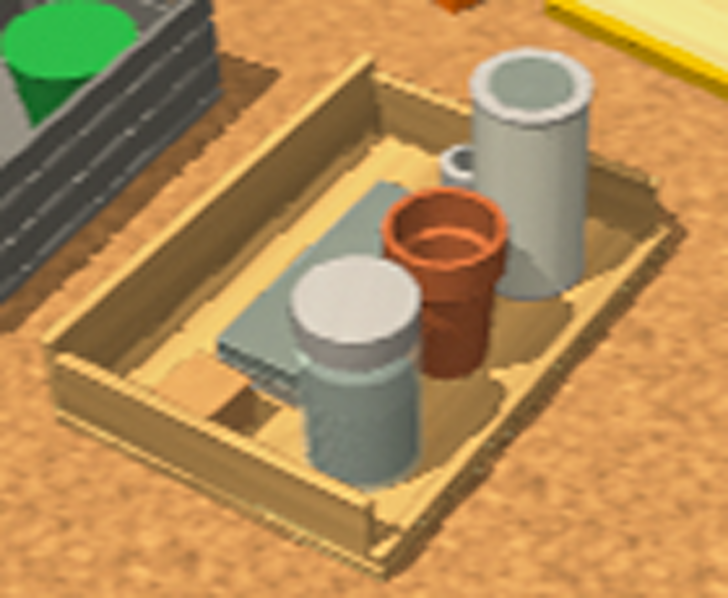

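```bash
python3 - <<'E'
from h import *
c=cam("top"); s=cam("side")
T=dict(jar=(165,384,355,301,.112),pot=(360,391,446,231,.095),can=(559,400,531,88,.130),stone=(367,254,0,0,.035),carton=(124,222,0,0,.04),socket=(606,296,463,161,.04))
for k,(a,b,e,f,z) in T.items():
    p=ray(c,(a+.5)/5.2-.5+255,(b+.5)/5.2-.5+100,z); q=ray(s,(e+.5)/5.2-.5+215,(f+.5)/5.2-.5+135,z); print(k,p[:2].round(4),q[:2].round(4))
# crate wall tops corners (outer)
for n,a,b,z in [("+x+y",66,48,.06),("+x-y",695,98,.06),("-x+y",40,492,.02),("-x-y",652,547,.02)]:
    print(n,ray(c,(a+.5)/5.2-.5+255,(b+.5)/5.2-.5+100,z)[:2].round(4))
a=cv2.resize(c["im"][130:255,150:235],None,fx=4.5,fy=4.5,interpolation=2); b=cv2.resize(s["im"][255:345,180:305],None,fx=3.2,fy=3.2,interpolation=2)
m=np.zeros((max(a.shape[0],b.shape[0]),a.shape[1]+b.shape[1],3),np.uint8); m[:a.shape[0],:a.shape[1]]=a; m[:b.shape[0],a.shape[1]:]=b
m=cv2.convertScaleAbs(m,alpha=1.6)
print(a.shape,b.shape); cv2.imwrite("pics/hold.png",m[...,::-1])
E
```

```text
jar [0.5545 0.0876] [0.5543 0.0912]
pot [0.5543 0.0068] [0.5521 0.0111]
can [ 0.5496 -0.0735] [ 0.5486 -0.0696]
stone [0.6199 0.0038] [ 0.9259 -0.1046]
carton [0.6314 0.112 ] [ 0.9207 -0.0992]
socket [ 0.6025 -0.1029] [ 0.6052 -0.0998]
+x+y [0.7041 0.1369]
+x-y [ 0.6878 -0.1382]
-x+y [0.5114 0.1493]
-x-y [ 0.4912 -0.128 ]
(562, 382, 3) (288, 400, 3)
```

View pics/hold.png

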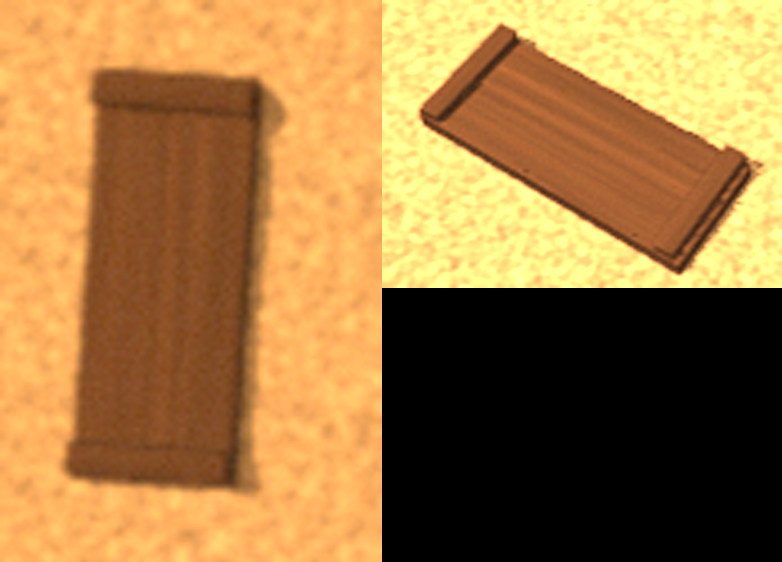

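```bash
python3 - <<'E'
from h import *
c=cam("top"); s=cam("side")
f=lambda P,k,o,cm:np.array([ray(cm,(a+.5)/k-.5+o[0],(b+.5)/k-.5+o[1],.025)[:2] for a,b in P])
for P in (f([(96,70),(257,79),(67,475),(233,486)],4.5,(150,130),c),f([(123,25),(39,112),(365,160),(290,258)],3.2,(180,255),s)):
    print(P.round(4).tolist(),P.mean(0).round(4),P[0]-P[1],P[2]-P[3]); d=(P[0]+P[1]-P[2]-P[3])/2; print(np.linalg.norm(d),np.degrees(np.arctan2(d[1],d[0])))
E
```

```text
[[0.622, 0.3634], [0.6189, 0.2803], [0.4122, 0.3735], [0.4078, 0.2881]] [0.5152 0.3263] [0.00307978 0.08315308] [0.00434108 0.08541631]
0.21063550026439792 -2.4355274876310835
[[0.6128, 0.2837], [0.6167, 0.3688], [0.4068, 0.2965], [0.4124, 0.3778]] [0.5122 0.3317] [-0.00387285 -0.08509054] [-0.0056537  -0.08131968]
0.20539172593887034 -3.037750254908594
```

The holder centre is about (0.514, 0.329) with yaw -2.7°, averaging the two views, which differ by about 4 mm in y. The crate yaw is about -2.9°. I take the can first, gripping across the crate's x.

```bash
cat > go.py <<'E'
import sys; from h import *
# go.py x y z yaw : shift in tool axes (cm) and turn (rad) from measured pose
x,y,z,w=map(float,sys.argv[1:5]); s=r.get_state(); p=s["tcp_pos"]; Y=np.radians(s["eef_rot"][2])
d=np.array([x,y,z])-p; ex=np.array([np.cos(Y),np.sin(Y)]); ey=np.array([np.sin(Y),-np.cos(Y)])
th=-(np.radians(w)-Y); th=(th+np.pi)%(2*np.pi)-np.pi
print("t",round(s["time_s"],2),"tcp",p.round(4),"rot",s["eef_rot"].round(1),"w",round(s["gripper_width"],4))
print("shift",(d[:2]@ex*100).round(2),(d[:2]@ey*100).round(2),(-d[2]*100).round(2),"turn",round(th,3))
E
python3 go.py .549 -.072 .235 -92.9
```

```text
t 0.4 tcp [ 0.1812 -0.6501  0.2344] rot [ 180.    -0.  -164.4] w 0.0877
shift -50.95 45.82 -0.06 turn -1.248
```

drive_tool:
  plan: "-6 5 0 -0.16;-12 11 0 -0.32;-18 16.5 0 -0.48;-24 22 0 -0.64;-30 27.5 0 -0.8;-36 33 0 -0.96;-42 38 0 -1.1;-47 42 0 -1.25"
  fingers: -1
  squeeze: 30

```text
time_s: 1.4
tcp_pos: [0.4492, -0.2259, 0.2351]
eef_rot: [-179.9, -0.0, -92.5]
contact_force: [1.1, -0.7, -0.5]
gripper_width: 0.0876
```

```bash
python3 go.py .549 -.072 .235 -92.9
```

```text
t 1.4 tcp [ 0.4492 -0.2259  0.2351] rot [-179.9   -0.   -92.5] w 0.0876
shift -15.81 -9.29 0.01 turn 0.007
```

drive_tool:
  plan: "-4 -2.3 0 0;-8 -4.6 0 0;-12 -7 0 0;-15.8 -9.3 0 0;-15.8 -9.3 0 0;-15.8 -9.3 0 0"

```text
time_s: 2.15
tcp_pos: [0.5487, -0.0745, 0.2344]
eef_rot: [180.0, -0.0, -92.8]
contact_force: [-0.4, -0.8, -0.4]
gripper_width: 0.0875
```

```bash
python3 go.py .549 -.072 .235 -92.9; python3 - <<'E'
from h import *
s=cam("side"); save(s,"s1.png",(200,60,400,260),3)
E
```

```text
t 2.15 tcp [ 0.5487 -0.0745  0.2344] rot [180.   -0.  -92.8] w 0.0875
shift -0.25 -0.02 -0.06 turn 0.002
```

View pics/s1.png

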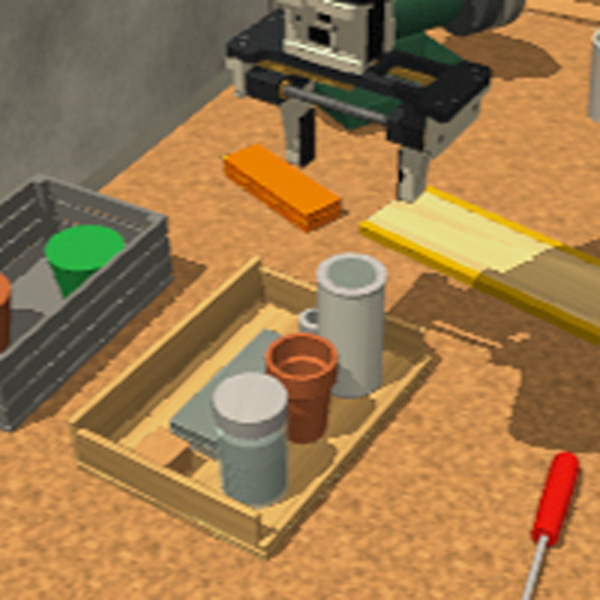

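The picture shows the gripper hovering over the can, jaws along crate x, with fingertips at about (300,165) and (410,200) in the crop. I check whether the side camera agrees with the arm.

```bash
python3 - <<'E'
from h import *
s=cam("side"); p=r.get_state()["tcp_pos"]
print(proj(s,p-[0,0,.008]), "seen ~",200+355/3,60+182/3, ray(s,200+355/3,60+182/3,p[2]-.008), p)
# bounding circle of can top (z .13) reprojected
print(proj(s,[.549,-.072,.13]), 200+351/3,60+275/3)
E
```

```text
[318.43473172 118.5967182 ] seen ~ 318.3333333333333 120.66666666666666 [ 0.54440668 -0.06685621  0.22664832] [ 0.54850101 -0.07515682  0.23464832]
[317.02899641 150.98649011] 317.0 151.66666666666669
```

drive_tool:
  plan: "0 0 3.5 0;0 0 7 0;0 0 10 0;0 0 12 0;0 0 13.5 0;0 0 14.5 0;0 0 14.5 0"

```text
time_s: 3.12
tcp_pos: [0.5487, -0.0748, 0.0893]
eef_rot: [180.0, -0.0, -92.8]
contact_force: [-1.3, -0.4, 0.2]
gripper_width: 0.0875
```

drive_tool:
  plan: "0 0 0 0;0 0 0 0;0 0 0 0;0 0 0 0;0 0 0 0;0 0 0 0"
  fingers: 1

```text
time_s: 3.88
tcp_pos: [0.5494, -0.0745, 0.0899]
eef_rot: [-180.0, 0.0, -92.8]
contact_force: [0.8, 0.5, 2.6]
gripper_width: 0.0599
```

drive_tool:
  plan: "0 0 -2 0;0 0 -5 0;0 0 -8.5 0;0 0 -12 0;0 0 -14 0;0 0 -14.5 0"

```text
time_s: 4.62
tcp_pos: [0.549, -0.0744, 0.2352]
eef_rot: [-179.9, 0.0, -92.8]
contact_force: [-0.1, 0.5, -2.2]
gripper_width: 0.0601
```

```bash
python3 go.py .5836 -.336 .235 -10.3
```

```text
t 4.62 tcp [ 0.549  -0.0744  0.2352] rot [-179.9    0.   -92.8] w 0.0601
shift 25.96 -4.74 0.02 turn -1.44
```

drive_tool:
  plan: "2 -0.4 0 -0.18;6 -1 0 -0.36;10 -2 0 -0.54;15 -3 0 -0.72;20 -4 0 -0.9;24 -4.4 0 -1.08;26 -4.7 0 -1.26;26 -4.7 0 -1.44"

```text
time_s: 5.62
tcp_pos: [0.5821, -0.3378, 0.2316]
eef_rot: [-180.0, 0.2, -10.1]
contact_force: [-0.3, -0.4, -2.9]
gripper_width: 0.0594
```

```bash
python3 go.py .5836 -.336 .0925 -10.3
```

```text
t 5.62 tcp [ 0.5821 -0.3378  0.2316] rot [-180.     0.2  -10.1] w 0.0594
shift 0.12 -0.21 13.91 turn 0.003
```

drive_tool:
  plan: "0 0 0.5 0;0 0 4 0;0 0 8 0;0 0 11 0;0 0 12.5 0;0 0 13.2 0;0 0 13.6 0;0 0 13.6 0"

```text
time_s: 6.62
tcp_pos: [0.5836, -0.3366, 0.0993]
eef_rot: [180.0, -0.1, -10.3]
contact_force: [-0.5, 0.6, -2.1]
gripper_width: 0.0598
```

Next I lower the last 7 mm gently and watch the force.

drive_tool:
  plan: "0 0 0.3 0;0 0 0.5 0;0 0 0.65 0;0 0 0.75 0;0 0 0.75 0"

```text
time_s: 7.25
tcp_pos: [0.5835, -0.3365, 0.0919]
eef_rot: [180.0, -0.0, -10.3]
contact_force: [-1.7, 1.8, 4.9]
gripper_width: 0.0599
```

drive_tool:
  plan: "0 0 0 0;0 0 0 0;0 0 0 0;0 0 0 0"
  fingers: -1

```text
time_s: 7.75
tcp_pos: [0.5832, -0.3365, 0.0909]
eef_rot: [180.0, 0.0, -10.3]
contact_force: [-0.3, -0.4, 0.8]
gripper_width: 0.0869
```

drive_tool:
  plan: "0 0 -1 0;0 0 -4 0;0 0 -8 0;0 0 -12 0;0 0 -14 0;0 0 -14.3 0"

```text
time_s: 8.5
tcp_pos: [0.584, -0.3368, 0.2366]
eef_rot: [180.0, -0.2, -10.3]
contact_force: [0.5, 0.4, -1.1]
gripper_width: 0.0878
```

```bash
python3 go.py .5537 .0075 .235 -92.9
```

```text
t 8.5 tcp [ 0.584  -0.3368  0.2366] rot [180.   -0.2 -10.3] w 0.0878
shift -9.13 -33.33 0.16 turn 1.442
```

drive_tool:
  plan: "-0.8 -3 0 0.18;-2.3 -8.3 0 0.36;-3.8 -13.8 0 0.54;-5.3 -19.3 0 0.72;-6.8 -24.7 0 0.9;-8.2 -30 0 1.08;-9.1 -33.3 0 1.26;-9.1 -33.3 0 1.44"

```text
time_s: 9.5
tcp_pos: [0.5525, 0.0098, 0.2332]
eef_rot: [179.9, -0.0, -92.9]
contact_force: [-0.4, -0.4, 0.1]
gripper_width: 0.088
```

```bash
python3 go.py .5537 .0075 .072 -92.9
```

```text
t 9.5 tcp [0.5525 0.0098 0.2332] rot [179.9  -0.  -92.9] w 0.088
shift 0.23 -0.13 16.12 turn 0.0
```

drive_tool:
  plan: "0 0 2 0;0 0 6 0;0 0 10 0;0 0 13 0;0 0 15 0;0 0 16 0;0 0 16.2 0;0 0 16.2 0"

```text
time_s: 10.5
tcp_pos: [0.5536, 0.0075, 0.0726]
eef_rot: [-180.0, 0.0, -92.7]
contact_force: [-0.6, 0.8, 0.1]
gripper_width: 0.0878
```

drive_tool:
  plan: "0 0 0 0;0 0 0 0;0 0 0 0;0 0 0 0;0 0 0 0;0 0 0 0"
  fingers: 1
  squeeze: 20

```text
time_s: 11.25
tcp_pos: [0.5537, 0.0075, 0.0724]
eef_rot: [-179.9, 0.0, -92.7]
contact_force: [1.4, -0.8, 2.5]
gripper_width: 0.0609
```

drive_tool:
  plan: "0 0 -1 0;0 0 -3 0;0 0 -7 0;0 0 -11 0;0 0 -14 0;0 0 -16 0;0 0 -16.3 0;0 0 -16.3 0"

```text
time_s: 12.25
tcp_pos: [0.5525, 0.0074, 0.2343]
eef_rot: [179.9, 0.0, -92.7]
contact_force: [-0.8, -0.2, -1.9]
gripper_width: 0.0604
```

```bash
python3 go.py .500 -.321 .235 -10.3
```

```text
t 12.25 tcp [0.5525 0.0074 0.2343] rot [179.9   0.  -92.7] w 0.0604
shift 33.05 3.69 -0.07 turn -1.439
```

drive_tool:
  plan: "2.5 0.3 0 -0.18;7.5 0.9 0 -0.36;13 1.5 0 -0.54;18.5 2.1 0 -0.72;24 2.7 0 -0.9;29 3.3 0 -1.08;32 3.6 0 -1.26;33 3.7 0 -1.44"

```text
time_s: 13.25
tcp_pos: [0.4992, -0.3221, 0.233]
eef_rot: [-180.0, 0.2, -10.3]
contact_force: [0.2, 1.1, -2.0]
gripper_width: 0.0609
```

drive_tool:
  plan: "0 0 1 0;0 0 4 0;0 0 8 0;0 0 11 0;0 0 13.5 0;0 0 14.8 0;0 0 15.2 0;0 0 15.2 0"

```text
time_s: 14.25
tcp_pos: [0.501, -0.3204, 0.0834]
eef_rot: [180.0, -0.0, -10.5]
contact_force: [0.3, -0.4, -1.7]
gripper_width: 0.0613
```

```bash
python3 go.py .500 -.321 .0744 -10.3
```

```text
t 14.25 tcp [ 0.501  -0.3204  0.0834] rot [180.   -0.  -10.5] w 0.0613
shift -0.09 0.08 0.9 turn -0.004
```

drive_tool:
  plan: "0 0 0.4 0;0 0 0.65 0;0 0 0.8 0;0 0 0.88 0;0 0 0.88 0"

```text
time_s: 14.88
tcp_pos: [0.5009, -0.3206, 0.0745]
eef_rot: [180.0, -0.0, -10.5]
contact_force: [-0.1, 1.3, -0.2]
gripper_width: 0.0607
```

drive_tool:
  plan: "0 0 0 0;0 0 0 0;0 0 0 0;0 0 0 0"
  fingers: -1

```text
time_s: 15.38
tcp_pos: [0.5007, -0.3205, 0.0743]
eef_rot: [180.0, -0.0, -10.5]
contact_force: [0.0, -0.2, -0.6]
gripper_width: 0.0873
```

drive_tool:
  plan: "0 0 -1 0;0 0 -4 0;0 0 -8 0;0 0 -12 0;0 0 -15 0;0 0 -16 0;0 0 -16 0"

```text
time_s: 16.25
tcp_pos: [0.5008, -0.3204, 0.2348]
eef_rot: [-180.0, -0.1, -10.5]
contact_force: [0.3, -0.1, -0.6]
gripper_width: 0.0875
```

```bash
python3 go.py .5542 .0885 .235 -92.9
```

```text
t 16.25 tcp [ 0.5008 -0.3204  0.2348] rot [-1.80e+02 -1.00e-01 -1.05e+01] w 0.0875
shift -2.19 -41.18 -0.02 turn 1.438
```

drive_tool:
  plan: "-0.2 -3.5 0 0.18;-0.5 -9.5 0 0.36;-0.9 -15.5 0 0.54;-1.2 -21.5 0 0.72;-1.5 -27.5 0 0.9;-1.8 -33.5 0 1.08;-2.1 -38.5 0 1.26;-2.2 -41.2 0 1.44"

```text
time_s: 17.25
tcp_pos: [0.5534, 0.091, 0.2326]
eef_rot: [179.9, -0.0, -90.3]
contact_force: [0.4, -0.0, -0.3]
gripper_width: 0.0877
```

drive_tool:
  plan: "0 0 0 0;0 0 4 0;0 0 8 0;0 0 11 0;0 0 13 0;0 0 14 0;0 0 14.3 0;0 0 14.3 0"

```text
time_s: 18.25
tcp_pos: [0.5543, 0.0885, 0.0916]
eef_rot: [-180.0, 0.0, -90.1]
contact_force: [0.6, 0.0, -0.4]
gripper_width: 0.0878
```

```bash
python3 go.py .5542 .0885 .091 -92.9
```

```text
t 18.25 tcp [0.5543 0.0885 0.0916] rot [-180.     0.   -90.1] w 0.0878
shift 0.0 0.01 0.06 turn 0.05
```

drive_tool:
  plan: "0 0 0 0;0 0 0 0;0 0 0 0;0 0 0 0;0 0 0 0;0 0 0 0"
  fingers: 1
  squeeze: 30

```text
time_s: 19.0
tcp_pos: [0.5545, 0.0888, 0.0916]
eef_rot: [-180.0, 0.0, -90.1]
contact_force: [0.6, 0.1, 4.1]
gripper_width: 0.0591
```

drive_tool:
  plan: "0 0 -1 0;0 0 -3 0;0 0 -7 0;0 0 -11 0;0 0 -13.5 0;0 0 -14.3 0;0 0 -14.3 0"

```text
time_s: 19.88
tcp_pos: [0.5535, 0.0886, 0.2338]
eef_rot: [180.0, 0.0, -90.1]
contact_force: [-0.1, 0.5, -3.8]
gripper_width: 0.0595
```

```bash
python3 go.py .4164 -.3058 .235 -10.3
```

```text
t 19.88 tcp [0.5535 0.0886 0.2338] rot [180.    0.  -90.1] w 0.0595
shift 39.46 13.66 -0.12 turn -1.392
```

drive_tool:
  plan: "3 1 0 -0.17;8.5 2.9 0 -0.35;14.3 5 0 -0.52;20 6.9 0 -0.7;26 9 0 -0.87;32 11 0 -1.05;37 12.8 0 -1.22;39.5 13.7 0 -1.39"

```text
time_s: 20.88
tcp_pos: [0.4151, -0.3066, 0.2325]
eef_rot: [-180.0, 0.2, -11.8]
contact_force: [0.2, -0.4, -3.4]
gripper_width: 0.0593
```

drive_tool:
  plan: "0 0 0 0;0 0 3 0;0 0 7 0;0 0 10 0;0 0 12 0;0 0 13 0;0 0 13.3 0;0 0 13.3 0"

```text
time_s: 21.88
tcp_pos: [0.4173, -0.3052, 0.1016]
eef_rot: [180.0, -0.0, -12.0]
contact_force: [0.6, 0.1, -3.0]
gripper_width: 0.0594
```

```bash
python3 go.py .4164 -.3058 .0936 -10.3
```

```text
t 21.88 tcp [ 0.4173 -0.3052  0.1016] rot [180.  -0. -12.] w 0.0594
shift -0.07 0.07 0.8 turn -0.031
```

drive_tool:
  plan: "0 0 0.4 0;0 0 0.6 0;0 0 0.72 0;0 0 0.8 0;0 0 0.8 0"

```text
time_s: 22.5
tcp_pos: [0.4172, -0.3054, 0.0936]
eef_rot: [180.0, -0.0, -12.0]
contact_force: [-0.4, 1.9, 1.3]
gripper_width: 0.0593
```

drive_tool:
  plan: "0 0 0 0;0 0 0 0;0 0 0 0;0 0 0 0"
  fingers: -1

```text
time_s: 23.0
tcp_pos: [0.417, -0.3053, 0.0933]
eef_rot: [180.0, -0.0, -12.0]
contact_force: [-1.2, 0.1, 0.2]
gripper_width: 0.0868
```

drive_tool:
  plan: "0 0 -1 0;0 0 -4 0;0 0 -8 0;0 0 -12 0;0 0 -14 0;0 0 -14.2 0"

```text
time_s: 23.75
tcp_pos: [0.4177, -0.3056, 0.2375]
eef_rot: [180.0, -0.2, -12.0]
contact_force: [-0.3, 0.1, -0.5]
gripper_width: 0.0882
```

```bash
python3 - <<'E'
from h import *
c=cam("top"); s=cam("side"); 
a=cv2.resize(c["im"][100:280,255:505],None,fx=3.2,fy=3.2,interpolation=2)
cv2.imwrite("pics/t2.png",a[...,::-1])
# stone mask, both views
for cm,roi in((c,(285,125,362,170)),(s,(240,160,310,230))):
    h=cv2.cvtColor(cm["im"],cv2.COLOR_RGB2HSV); m=np.zeros(h.shape[:2],np.uint8); x0,y0,x1,y1=roi
    m[y0:y1,x0:x1]=((h[...,1]<90)&(h[...,2]>85))[y0:y1,x0:x1]; m=cv2.morphologyEx(m,2,np.ones((3,3)))
    k=max(cv2.findContours(m,0,2)[0],key=cv2.contourArea); P=np.array([ray(cm,u,v,.035)[:2] for u,v in k[:,0]],np.float32)
    print(cv2.minAreaRect(P*1000), cv2.boundingRect(k))
E
python3 go.py .6197 .006 .235 -92.6
```

```text
((618.847412109375, 4.193061828613281), (150.5183563232422, 51.25743103027344), 87.29705047607422) (293, 136, 65, 26)
((612.1561279296875, -10.62860107421875), (216.3980255126953, 62.82087326049805), 86.77029418945312) (258, 163, 52, 50)
t 23.85 tcp [ 0.4168 -0.3052  0.2353] rot [-180.   -0.  -12.] w 0.0874
shift 13.35 -34.67 0.03 turn 1.406
```

View pics/t2.png

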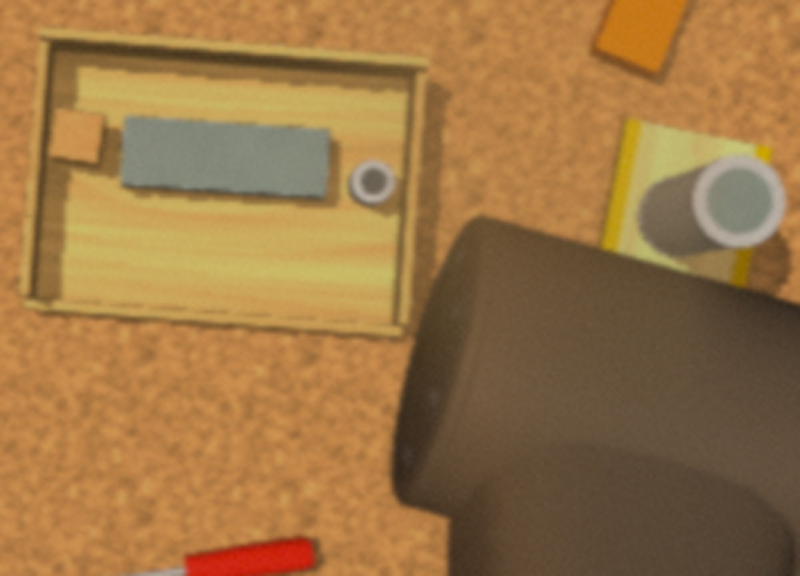

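The can stands upright on the board, and the stone, carton and socket are undisturbed. Now I go to the stone with the jaws narrowed to about 72 mm.

drive_tool:
  plan: "1.2 -3.2 0 0.18;3 -8 0 0.36;5.2 -13.5 0 0.54;7.2 -19 0 0.72;9.4 -24.5 0 0.9;11.5 -30 0 1.08;12.8 -33.4 0 1.26;13.3 -34.6 0 1.41"
  fingers: -0.64

```text
time_s: 24.85
tcp_pos: [0.6195, 0.0074, 0.2331]
eef_rot: [179.8, -0.1, -93.0]
contact_force: [-0.3, -0.5, -0.3]
gripper_width: 0.0717
```

drive_tool:
  plan: "0 0 0 0;0 0 4 0;0 0 8 0;0 0 11 0;0 0 13.5 0;0 0 15.5 0;0 0 16.5 0;0 0 16.5 0"

```text
time_s: 25.85
tcp_pos: [0.6185, 0.0047, 0.0697]
eef_rot: [179.9, -0.0, -92.8]
contact_force: [-0.3, -0.2, 0.3]
gripper_width: 0.072
```

```bash
python3 go.py .619 .005 .022 -92.7;  python3 - <<'E'
from h import *
s=cam("side"); save(s,"s2.png",(215,110,355,240),4.5); p=r.get_state()["tcp_pos"]; print(proj(s,p-[0,0,.008]))
E
```

```text
t 25.85 tcp [0.6185 0.0047 0.0697] rot [179.9  -0.  -92.8] w 0.072
shift -0.03 -0.04 4.77 turn -0.001
[279.65295149 179.00763776]
```

View pics/s2.png

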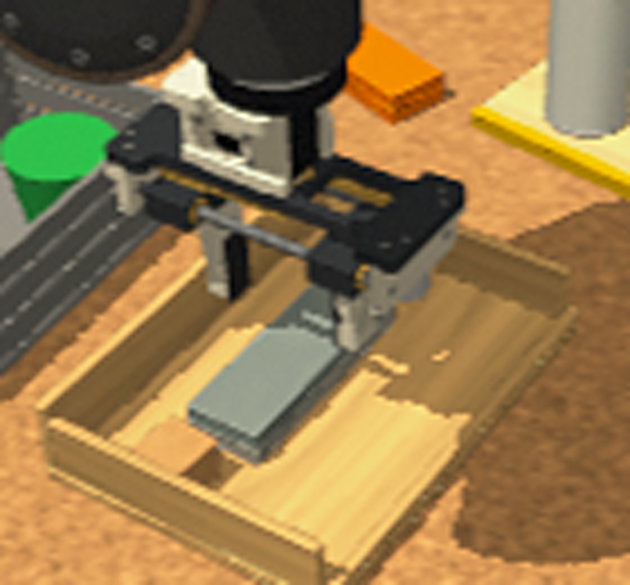

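The fingers straddle the stone on either side, with tips at about (230,295) and (350,345) in the crop, and clear of the carton and walls. I descend and grip.

drive_tool:
  plan: "0 0 1.5 0;0 0 3 0;0 0 4 0;0 0 4.5 0;0 0 4.75 0;0 0 4.75 0"

```text
time_s: 26.65
tcp_pos: [0.6193, 0.0054, 0.0228]
eef_rot: [-180.0, -0.0, -92.8]
contact_force: [0.3, -0.6, -0.0]
gripper_width: 0.072
```

drive_tool:
  plan: "0 0 0 0;0 0 0 0;0 0 0 0;0 0 0 0;0 0 0 0;0 0 0 0"
  fingers: 1
  squeeze: 45

```text
time_s: 27.4
tcp_pos: [0.6194, 0.0054, 0.023]
eef_rot: [-180.0, 0.0, -92.8]
contact_force: [-0.2, 0.5, 3.2]
gripper_width: 0.0496
```

drive_tool:
  plan: "0 0 -1 0;0 0 -3 0;0 0 -7 0;0 0 -11 0;0 0 -13 0;0 0 -13.5 0;0 0 -13.5 0"

```text
time_s: 28.28
tcp_pos: [0.6186, 0.0053, 0.1571]
eef_rot: [179.9, 0.0, -92.9]
contact_force: [0.5, -0.5, -3.5]
gripper_width: 0.0497
```

```bash
python3 go.py .514 .327 .157 -2.7
```

```text
t 28.27 tcp [0.6186 0.0053 0.1571] rot [179.9   0.  -92.9] w 0.0497
shift -31.61 12.04 0.01 turn -1.573
```

drive_tool:
  plan: "-3 1.2 0 -0.18;-8 3 0 -0.36;-13.5 5.1 0 -0.54;-19 7.2 0 -0.72;-24 9.1 0 -0.9;-28.5 10.9 0 -1.08;-31 11.8 0 -1.26;-31.6 12 0 -1.44"

```text
time_s: 29.28
tcp_pos: [0.5135, 0.3282, 0.1557]
eef_rot: [179.9, 0.1, -9.9]
contact_force: [-0.3, -0.5, -2.9]
gripper_width: 0.0497
```

```bash
python3 go.py .514 .327 .06 -2.7
```

```text
t 29.27 tcp [0.5135 0.3282 0.1557] rot [ 1.799e+02  1.000e-01 -9.900e+00] w 0.0497
shift 0.07 0.11 9.57 turn -0.125
```

drive_tool:
  plan: "0 0 0 -0.06;0 0 2 -0.12;0 0 5 -0.12;0 0 7.5 -0.12;0 0 9 -0.12;0 0 9.6 -0.12;0 0 9.6 -0.12"

```text
time_s: 30.15
tcp_pos: [0.515, 0.3269, 0.0616]
eef_rot: [180.0, 0.0, -3.4]
contact_force: [-0.1, 0.2, -3.3]
gripper_width: 0.0499
```

```bash
python3 go.py .514 .327 .028 -2.7;  python3 - <<'E'
from h import *
s=cam("side"); c=cam("top")
a=cv2.resize(c["im"][125:260,145:240],None,fx=3.7,fy=3.7,interpolation=2); b=cv2.resize(s["im"][220:350,170:315],None,fx=3,fy=3,interpolation=2)
m=np.zeros((max(a.shape[0],b.shape[0]),a.shape[1]+b.shape[1],3),np.uint8); m[:a.shape[0],:a.shape[1]]=a; m[:b.shape[0],a.shape[1]:]=b
cv2.imwrite("pics/h2.png",cv2.convertScaleAbs(m,alpha=1.5)[...,::-1]); print(a.shape)
E
```

```text
t 30.15 tcp [0.515  0.3269 0.0616] rot [180.    0.   -3.4] w 0.0499
shift -0.1 -0.0 3.36 turn -0.013
(500, 352, 3)
```

View pics/h2.png

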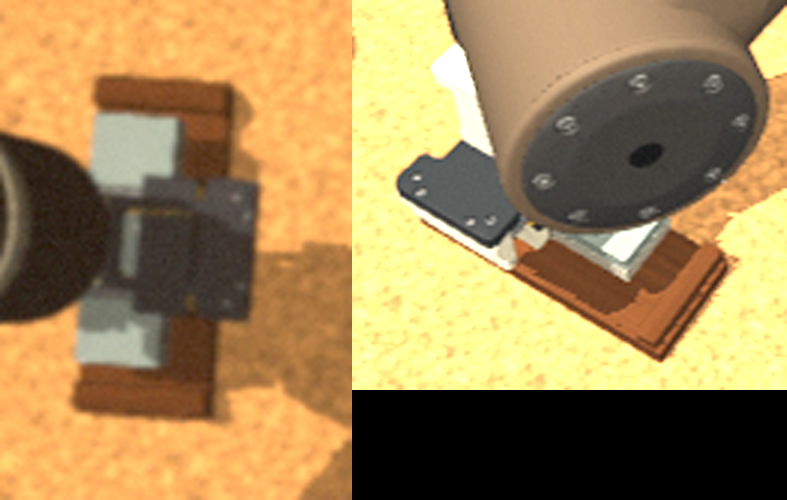

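```bash
python3 - <<'E'
from h import *
c=cam("top"); g=lambda P,z:np.array([ray(c,(a+.5)/3.7-.5+145,(b+.5)/3.7-.5+125,z)[:2] for a,b in P])
for P,z in (([(93,113),(181,119),(75,360),(163,368)],.0735),([(97,76),(231,85),(74,408),(211,417)],.025)):
    q=g(P,z); d=(q[0]+q[1]-q[2]-q[3])/2; print(q.mean(0).round(4),np.linalg.norm(d).round(4),np.linalg.norm(q[0]-q[1]).round(4),np.degrees(np.arctan2(d[1],d[0])).round(2))
E
```

```text
[0.5174 0.327 ] 0.1493 0.0527 -2.83
[0.5153 0.3259] 0.2095 0.0843 -2.41
```

The stone is 2 mm too far in x and 1 mm in y relative to the holder, and the yaw agrees. I correct that and lower.

drive_tool:
  plan: "-0.2 0.1 0 -0.01;-0.2 0.1 1 -0.01;-0.2 0.1 2 -0.01;-0.2 0.1 2.6 -0.01;-0.2 0.1 3 -0.01;-0.2 0.1 3.2 -0.01;-0.2 0.1 3.35 -0.01;-0.2 0.1 3.35 -0.01"

```text
time_s: 31.3
tcp_pos: [0.5129, 0.3261, 0.0284]
eef_rot: [-180.0, -0.0, -2.9]
contact_force: [0.7, 0.1, -2.9]
gripper_width: 0.0497
```

drive_tool:
  plan: "0 0 0.05 0;0 0 0.1 0;0 0 0.1 0"

```text
time_s: 31.68
tcp_pos: [0.513, 0.3261, 0.028]
eef_rot: [-180.0, -0.0, -2.9]
contact_force: [-2.2, -0.8, 6.3]
gripper_width: 0.0496
```

drive_tool:
  plan: "0 0 0 0;0 0 0 0;0 0 0 0;0 0 0 0"
  fingers: -0.7

```text
time_s: 32.17
tcp_pos: [0.5129, 0.326, 0.0272]
eef_rot: [180.0, 0.0, -2.9]
contact_force: [0.2, -0.1, 0.8]
gripper_width: 0.0741
```

drive_tool:
  plan: "0 0 -1 0;0 0 -4 0;0 0 -9 0;0 0 -14 0;0 0 -18 0;0 0 -20 0;0 0 -20.5 0"

```text
time_s: 33.05
tcp_pos: [0.5133, 0.3264, 0.2345]
eef_rot: [-179.8, -0.1, -2.9]
contact_force: [-0.5, -1.0, -0.2]
gripper_width: 0.0746
```

```bash
python3 go.py .417 -.3053 .235 -11.9
```

```text
t 33.05 tcp [0.5133 0.3264 0.2345] rot [-1.798e+02 -1.000e-01 -2.900e+00] w 0.0746
shift -6.45 63.57 -0.05 turn 0.158
```

drive_tool:
  plan: "-0.5 5 0 0;-1 10.5 0 0.02;-1.6 16 0 0.04;-2.2 22 0 0.06;-2.8 28 0 0.08;-3.4 34 0 0.1;-4 40 0 0.12;-4.6 46 0 0.14"
  fingers: -1

```text
time_s: 34.05
tcp_pos: [0.4428, -0.1328, 0.2318]
eef_rot: [180.0, 0.0, -10.9]
contact_force: [1.1, 0.3, 0.9]
gripper_width: 0.0879
```

```bash
python3 go.py .417 -.3053 .235 -11.9;  python3 - <<'E'
from h import *
s=cam("side"); c=cam("top")
a=cv2.resize(c["im"][125:260,145:240],None,fx=3.7,fy=3.7,interpolation=2); b=cv2.resize(s["im"][220:350,170:315],None,fx=3,fy=3,interpolation=2)
m=np.zeros((max(a.shape[0],b.shape[0]),a.shape[1]+b.shape[1],3),np.uint8); m[:a.shape[0],:a.shape[1]]=a; m[:b.shape[0],a.shape[1]:]=b
cv2.imwrite("pics/h3.png",cv2.convertScaleAbs(m,alpha=1.5)[...,::-1]); print(a.shape)
E
```

```text
t 34.05 tcp [ 0.4428 -0.1328  0.2318] rot [180.    0.  -10.9] w 0.0879
shift 0.74 17.42 -0.32 turn 0.017
(500, 352, 3)
```

View pics/h3.png

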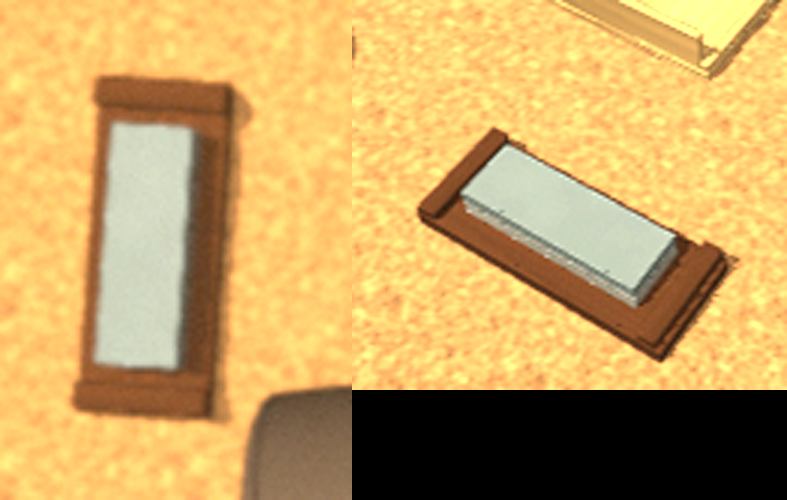

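```bash
python3 - <<'E'
from h import *
c=cam("top"); s=cam("side")
def g(cm,P,z,k,o): return np.array([ray(cm,(a+.5)/k-.5+o[0],(b+.5)/k-.5+o[1],z)[:2] for a,b in P])
for cm,k,o,P,z in ((c,3.7,(145,125),[(109,123),(193,127),(94,362),(179,369)],.04),(c,3.7,(145,125),[(97,76),(231,85),(74,408),(211,417)],.025),
 (s,3,(170,220),[(110,195),(156,143),(285,292),(325,235)],.04),(s,3,(170,220),[(67,211),(145,128),(296,343),(373,253)],.025)):
    q=g(cm,P,z,k,o); d=(q[0]+q[1]-q[2]-q[3])/2; print(q.mean(0).round(4),np.linalg.norm(d).round(4),np.linalg.norm(q[0]-q[1]).round(4),np.degrees(np.arctan2(d[1],d[0])).round(2))
E
```

```text
[0.5154 0.3275] 0.1495 0.052 -2.15
[0.5153 0.3259] 0.2095 0.0843 -2.41
[0.5134 0.3282] 0.1505 0.0521 -2.44
[0.5133 0.3312] 0.2026 0.0859 -2.74
```

The stone lies flat between the stops, with along-holder error below 1 mm. Across its width the top view puts it +1.6 mm off and the side view -3 mm, so it is centred within measurement. Now the jar goes back.

drive_tool:
  plan: "0.2 4 0 0.01;0.4 9 0 0.02;0.6 14 0 0.02;0.75 17.4 0 0.02;0.75 17.4 0 0.02;0.75 17.4 0 0.02"

```text
time_s: 35.0
tcp_pos: [0.4187, -0.3023, 0.2317]
eef_rot: [-180.0, 0.1, -12.0]
contact_force: [-0.2, 0.6, 0.2]
gripper_width: 0.088
```

```bash
python3 go.py .417 -.3053 .0933 -12
```

```text
t 35.0 tcp [ 0.4187 -0.3023  0.2317] rot [-1.8e+02  1.0e-01 -1.2e+01] w 0.088
shift -0.1 0.33 13.84 turn 0.0
```

drive_tool:
  plan: "-0.1 0.3 1 0;-0.1 0.3 5 0;-0.1 0.3 9 0;-0.1 0.3 12 0;-0.1 0.3 13.5 0;-0.1 0.3 13.9 0;-0.1 0.3 13.9 0"

```text
time_s: 35.88
tcp_pos: [0.4173, -0.3061, 0.0939]
eef_rot: [180.0, -0.1, -12.0]
contact_force: [-0.4, -0.0, 0.5]
gripper_width: 0.0878
```

drive_tool:
  plan: "0 0 0 0;0 0 0 0;0 0 0 0;0 0 0 0;0 0 0 0;0 0 0 0"
  fingers: 1
  squeeze: 30

```text
time_s: 36.62
tcp_pos: [0.4171, -0.3061, 0.0936]
eef_rot: [180.0, -0.0, -12.0]
contact_force: [0.3, 1.7, 4.7]
gripper_width: 0.0596
```

drive_tool:
  plan: "0 0 -1 0;0 0 -3 0;0 0 -7 0;0 0 -11 0;0 0 -13.5 0;0 0 -14 0;0 0 -14 0"

```text
time_s: 37.5
tcp_pos: [0.4162, -0.3058, 0.2325]
eef_rot: [-180.0, 0.1, -12.1]
contact_force: [0.6, 0.4, -3.7]
gripper_width: 0.0596
```

```bash
python3 go.py .5545 .0888 .235 -90.1
```

```text
t 37.5 tcp [ 0.4162 -0.3058  0.2325] rot [-1.80e+02  1.00e-01 -1.21e+01] w 0.0596
shift 5.28 -41.48 -0.25 turn 1.362
```

drive_tool:
  plan: "0.4 -3.5 0 0.17;1.2 -9.5 0 0.34;2 -15.5 0 0.51;2.8 -21.5 0 0.68;3.5 -27.5 0 0.85;4.3 -33.5 0 1.02;5 -39 0 1.19;5.3 -41.5 0 1.36"

```text
time_s: 38.5
tcp_pos: [0.5549, 0.091, 0.2311]
eef_rot: [179.8, -0.1, -90.2]
contact_force: [1.0, -0.3, -3.5]
gripper_width: 0.0593
```

drive_tool:
  plan: "0 0 0 0;0 0 3 0;0 0 7 0;0 0 10 0;0 0 12 0;0 0 13 0;0 0 13.2 0;0 0 13.2 0"

```text
time_s: 39.5
tcp_pos: [0.5554, 0.0886, 0.1017]
eef_rot: [-180.0, 0.0, -90.0]
contact_force: [0.7, 0.3, -3.6]
gripper_width: 0.0593
```

```bash
python3 go.py .5545 .0888 .0914 -90.1
```

```text
t 39.5 tcp [0.5554 0.0886 0.1017] rot [-180.    0.  -90.] w 0.0593
shift -0.02 0.09 1.03 turn 0.003
```

drive_tool:
  plan: "0 0.1 0.4 0;0 0.1 0.7 0;0 0.1 0.9 0;0 0.1 1 0;0 0.1 1.03 0;0 0.1 1.03 0"

```text
time_s: 40.25
tcp_pos: [0.5542, 0.0888, 0.0916]
eef_rot: [-180.0, 0.0, -90.0]
contact_force: [-2.2, 0.8, 4.8]
gripper_width: 0.0597
```

drive_tool:
  plan: "0 0 0 0;0 0 0 0;0 0 0 0;0 0 0 0"
  fingers: -1

```text
time_s: 40.75
tcp_pos: [0.5542, 0.0887, 0.0909]
eef_rot: [180.0, -0.0, -90.0]
contact_force: [0.5, 0.4, 0.3]
gripper_width: 0.0871
```

drive_tool:
  plan: "0 0 -1 0;0 0 -4 0;0 0 -8 0;0 0 -12 0;0 0 -14 0;0 0 -14.4 0;0 0 -14.4 0"

```text
time_s: 41.62
tcp_pos: [0.5538, 0.0886, 0.2346]
eef_rot: [180.0, 0.0, -90.0]
contact_force: [-0.7, -0.1, -1.1]
gripper_width: 0.0881
```

```bash
python3 go.py .5008 -.3205 .235 -10.5
```

```text
t 41.62 tcp [0.5538 0.0886 0.2346] rot [180.   0. -90.] w 0.0881
shift 40.91 5.32 -0.04 turn -1.387
```

drive_tool:
  plan: "4 0.5 0 -0.18;10 1.3 0 -0.36;16 2.1 0 -0.54;22 2.9 0 -0.72;28 3.7 0 -0.9;34 4.4 0 -1.08;39 5.1 0 -1.26;40.9 5.3 0 -1.39"

```text
time_s: 42.62
tcp_pos: [0.5, -0.3226, 0.2331]
eef_rot: [-180.0, 0.2, -10.2]
contact_force: [0.7, -0.1, -0.2]
gripper_width: 0.0874
```

drive_tool:
  plan: "0 0 0 0;0 0 1 0;0 0 3 0;0 0 5 0;0 0 6 0;0 0 6 0"

```text
time_s: 43.38
tcp_pos: [0.5012, -0.3195, 0.1741]
eef_rot: [-180.0, 0.1, -10.4]
contact_force: [-0.9, -0.4, 0.3]
gripper_width: 0.0874
```

```bash
python3 go.py .5008 -.3205 .0744 -10.5
```

```text
t 43.38 tcp [ 0.5012 -0.3195  0.1741] rot [-1.80e+02  1.00e-01 -1.04e+01] w 0.0874
shift -0.02 0.11 9.97 turn 0.002
```

drive_tool:
  plan: "0 0.1 3 0;0 0.1 6 0;0 0.1 8.5 0;0 0.1 9.6 0;0 0.1 10 0;0 0.1 10 0"

```text
time_s: 44.12
tcp_pos: [0.5018, -0.3215, 0.0757]
eef_rot: [180.0, -0.1, -10.4]
contact_force: [-0.6, 0.8, -0.0]
gripper_width: 0.0877
```

drive_tool:
  plan: "0 0 0 0;0 0 0 0;0 0 0 0;0 0 0 0;0 0 0 0;0 0 0 0"
  fingers: 1
  squeeze: 20

```text
time_s: 44.88
tcp_pos: [0.5016, -0.3213, 0.0753]
eef_rot: [180.0, -0.0, -10.4]
contact_force: [0.6, 2.8, 4.1]
gripper_width: 0.0609
```

drive_tool:
  plan: "0 0 -1 0;0 0 -3 0;0 0 -7 0;0 0 -11 0;0 0 -14 0;0 0 -16 0;0 0 -16 0"

```text
time_s: 45.75
tcp_pos: [0.5016, -0.3217, 0.2366]
eef_rot: [180.0, -0.2, -10.4]
contact_force: [-0.6, -0.1, -2.6]
gripper_width: 0.061
```

```bash
python3 go.py .5537 .0075 .235 -92.7
```

```text
t 45.75 tcp [ 0.5016 -0.3217  0.2366] rot [180.   -0.2 -10.4] w 0.061
shift -0.84 -33.32 0.16 turn 1.436
```

drive_tool:
  plan: "-0.1 -2.5 0 0.18;-0.2 -8 0 0.36;-0.3 -13.5 0 0.54;-0.4 -19 0 0.72;-0.6 -24.5 0 0.9;-0.7 -29.5 0 1.08;-0.8 -32.5 0 1.26;-0.8 -33.3 0 1.44"

```text
time_s: 46.75
tcp_pos: [0.553, 0.0095, 0.2333]
eef_rot: [179.9, -0.0, -92.8]
contact_force: [-1.0, -0.4, -1.9]
gripper_width: 0.0608
```

drive_tool:
  plan: "0 0 0 0;0 0 3.5 0;0 0 7.5 0;0 0 11 0;0 0 13.5 0;0 0 14.8 0;0 0 15 0;0 0 15 0"

```text
time_s: 47.75
tcp_pos: [0.5541, 0.0076, 0.0857]
eef_rot: [-179.9, 0.0, -92.5]
contact_force: [0.4, 0.7, -1.7]
gripper_width: 0.0611
```

```bash
python3 go.py .5537 .0075 .0732 -92.7
```

```text
t 47.75 tcp [0.5541 0.0076 0.0857] rot [-179.9    0.   -92.5] w 0.0611
shift 0.01 0.04 1.25 turn 0.004
```

drive_tool:
  plan: "0 0 0.5 0;0 0 0.85 0;0 0 1.1 0;0 0 1.2 0;0 0 1.25 0;0 0 1.25 0"

```text
time_s: 48.5
tcp_pos: [0.5538, 0.0077, 0.0732]
eef_rot: [-180.0, -0.0, -92.5]
contact_force: [-2.5, 1.0, 4.7]
gripper_width: 0.0608
```

drive_tool:
  plan: "0 0 0 0;0 0 0 0;0 0 0 0;0 0 0 0"
  fingers: -1

```text
time_s: 49.0
tcp_pos: [0.5535, 0.0076, 0.0724]
eef_rot: [180.0, -0.0, -92.5]
contact_force: [-0.4, -0.3, -0.1]
gripper_width: 0.0873
```

drive_tool:
  plan: "0 0 -1 0;0 0 -4 0;0 0 -8 0;0 0 -12 0;0 0 -15 0;0 0 -16.2 0;0 0 -16.2 0"

```text
time_s: 49.88
tcp_pos: [0.5537, 0.0077, 0.2351]
eef_rot: [-179.9, 0.0, -92.5]
contact_force: [-0.5, 0.5, -0.6]
gripper_width: 0.0874
```

```bash
python3 go.py .5833 -.3365 .235 -10.3
```

```text
t 49.88 tcp [0.5537 0.0077 0.2351] rot [-179.9    0.   -92.5] w 0.0874
shift 34.26 -4.48 0.01 turn -1.435
```

drive_tool:
  plan: "3 -0.4 0 -0.18;8.5 -1.1 0 -0.36;14 -1.8 0 -0.54;19.5 -2.5 0 -0.72;25 -3.2 0 -0.9;30 -3.9 0 -1.08;33.5 -4.4 0 -1.26;34.3 -4.5 0 -1.44"

```text
time_s: 50.88
tcp_pos: [0.5824, -0.3391, 0.2315]
eef_rot: [-180.0, 0.2, -9.8]
contact_force: [0.2, 0.9, 0.1]
gripper_width: 0.0876
```

drive_tool:
  plan: "0 0 0 0;0 0 1 0;0 0 3 0;0 0 5 0;0 0 6 0;0 0 6 0"

```text
time_s: 51.62
tcp_pos: [0.5831, -0.3364, 0.1736]
eef_rot: [-180.0, 0.1, -10.0]
contact_force: [0.3, 0.3, -0.6]
gripper_width: 0.0875
```

```bash
python3 go.py .5833 -.3365 .0912 -10.3
```

```text
t 51.62 tcp [ 0.5831 -0.3364  0.1736] rot [-1.8e+02  1.0e-01 -1.0e+01] w 0.0875
shift 0.02 0.01 8.24 turn 0.004
```

drive_tool:
  plan: "0 0 3 0;0 0 6 0;0 0 7.5 0;0 0 8.1 0;0 0 8.25 0;0 0 8.25 0"

```text
time_s: 52.38
tcp_pos: [0.584, -0.3372, 0.093]
eef_rot: [180.0, -0.1, -10.0]
contact_force: [0.3, -1.3, -1.2]
gripper_width: 0.0876
```

drive_tool:
  plan: "0 0 0 0;0 0 0 0;0 0 0 0;0 0 0 0;0 0 0 0;0 0 0 0"
  fingers: 1
  squeeze: 30

```text
time_s: 53.12
tcp_pos: [0.5836, -0.3369, 0.0921]
eef_rot: [-180.0, -0.0, -10.0]
contact_force: [0.5, 0.9, 0.6]
gripper_width: 0.0597
```

drive_tool:
  plan: "0 0 -1 0;0 0 -3 0;0 0 -7 0;0 0 -11 0;0 0 -13.8 0;0 0 -14.3 0;0 0 -14.3 0"

```text
time_s: 54.0
tcp_pos: [0.583, -0.3368, 0.2342]
eef_rot: [-180.0, 0.0, -10.0]
contact_force: [-0.7, -0.5, -3.1]
gripper_width: 0.0596
```

```bash
python3 go.py .549 -.0746 .235 -92.8
```

```text
t 54.0 tcp [ 0.583  -0.3368  0.2342] rot [-180.    0.  -10.] w 0.0596
shift -7.91 -25.22 -0.08 turn 1.445
```

drive_tool:
  plan: "-0.6 -2 0 0.18;-1.9 -6 0 0.36;-3.1 -10 0 0.54;-4.7 -15 0 0.72;-6.2 -20 0 0.9;-7.4 -23.5 0 1.08;-7.9 -25.2 0 1.26;-7.9 -25.2 0 1.44"

```text
time_s: 55.0
tcp_pos: [0.5484, -0.0737, 0.2332]
eef_rot: [179.8, -0.0, -92.7]
contact_force: [0.7, -0.3, -2.5]
gripper_width: 0.0598
```

drive_tool:
  plan: "0 0 0 0;0 0 3.5 0;0 0 7.5 0;0 0 10.5 0;0 0 12.5 0;0 0 13.2 0;0 0 13.2 0"

```text
time_s: 55.88
tcp_pos: [0.5492, -0.0754, 0.1025]
eef_rot: [179.9, -0.0, -92.4]
contact_force: [0.7, 0.1, -3.0]
gripper_width: 0.06
```

```bash
python3 go.py .549 -.0746 .0901 -92.8
```

```text
t 55.88 tcp [ 0.5492 -0.0754  0.1025] rot [179.9  -0.  -92.4] w 0.06
shift -0.08 0.03 1.24 turn 0.006
```

drive_tool:
  plan: "-0.1 0 0.5 0;-0.1 0 0.85 0;-0.1 0 1.1 0;-0.1 0 1.2 0;-0.1 0 1.24 0;-0.1 0 1.24 0"

```text
time_s: 56.62
tcp_pos: [0.5496, -0.0741, 0.0906]
eef_rot: [-180.0, -0.0, -92.5]
contact_force: [0.1, 0.0, -2.7]
gripper_width: 0.0597
```

drive_tool:
  plan: "0 0 0 0;0 0 0 0;0 0 0 0;0 0 0 0"
  fingers: -1

```text
time_s: 57.12
tcp_pos: [0.5496, -0.0741, 0.0907]
eef_rot: [-180.0, 0.0, -92.5]
contact_force: [0.3, -0.5, 1.2]
gripper_width: 0.087
```

drive_tool:
  plan: "0 0 -1 0;0 0 -4 0;0 0 -8 0;0 0 -12 0;0 0 -14 0;0 0 -14.5 0;0 0 -14.5 0"

```text
time_s: 58.0
tcp_pos: [0.5493, -0.0741, 0.2354]
eef_rot: [180.0, 0.0, -92.5]
contact_force: [-0.7, -0.1, -0.1]
gripper_width: 0.0876
```

drive_tool:
  plan: "4 0 0 0;9 0 0 0;14 0 0 0;19 0 0 0;24 0 0 0;28 0 0 0;30 0 0 0;30 0 0 0"

```text
time_s: 59.0
tcp_pos: [0.5357, -0.3746, 0.234]
eef_rot: [179.9, 0.0, -92.6]
contact_force: [0.5, -0.8, -0.1]
gripper_width: 0.0879
```

```bash
python3 - <<'E'
from h import *
c=cam("top"); save(c,"crop9.png",(255,100,400,215),5.2); s=cam("side"); save(s,"side9.png")
a0=cv2.imread("pics/top0.png"); s0=cv2.imread("pics/side0.png")
d=np.abs(a0.astype(int)-c["im"][...,::-1]).max(2); print("top diff crate",(d[105:210,260:395]>40).sum())
h=r.get_state(); print(h["tcp_pos"],h["time_s"])
E
```

```text
top diff crate 1870
[ 0.53614459 -0.37316728  0.23478725] 59.1
```

View pics/crop9.png

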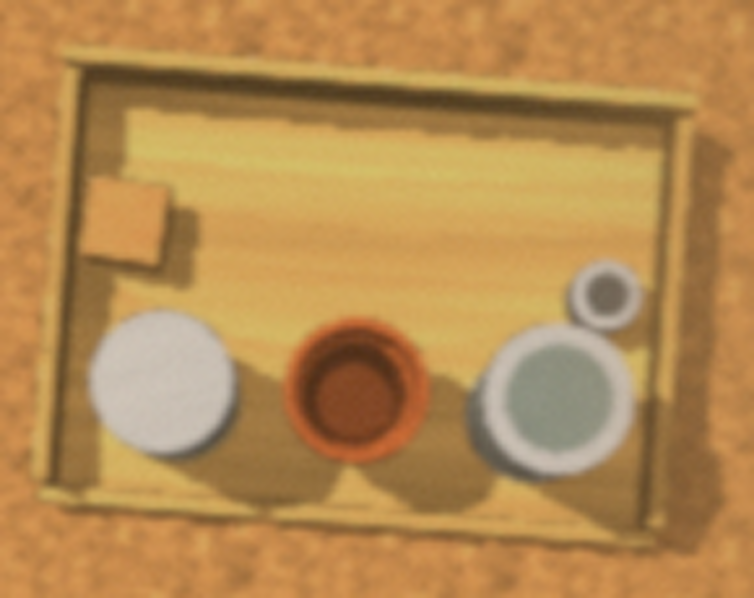

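View pics/side9.png

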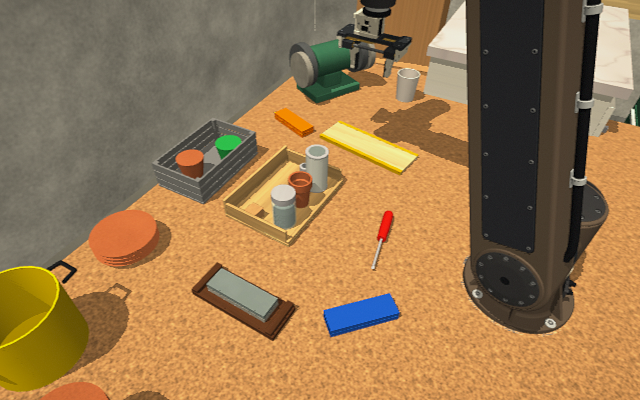

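Jar, pot and can stand within about 1 mm of their first pixel positions: (163,384), (357,391) and (558,400), against (165,384), (360,391) and (559,400) before. The carton and socket are unmoved and the stone is in the holder, so I hand in.

```bash
python3 -c "
from plant import r
print(r.close_job())"
```

```text
the job is handed in; nothing more can be done
None
```

The job is done and handed in at about 59 s of robot time, well under the 134 s limit. I stood the can, pot and jar on the side board, laid the stone in the holder, then put the jar, pot and can back in the crate.

- **Pot, jar and can:** in the last pictures all three stand upright within about 1 mm of where they started.
- **Carton and socket:** both are in the same place as at the start.
- **Stone:** it lies flat between the end stops, within about 0.5° of the holder's long direction and within 1 mm of centre lengthwise.
- **Where the checks disagreed:** across the holder's width, the top view puts the stone 1.6 mm to one side and the side view 3 mm to the other. That is about what the cameras' calibration error allows, so I left it.
- **Force:** the wrist force readings at the end of each move stayed under about 7 N.

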